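Rock the jammed tube block out of the dry-block heater and hold it clear

ROBOT

A 6-joint arm with a two-finger parallel gripper is mounted at the origin on the work surface. World frame = base frame: x ahead of the robot, y to its left, z up, the work surface at z = 0. Lengths are in m, angles in degrees, forces in N, time in s.
With the tool pointing down it reaches from about 0.3 to 0.85 m from the base axis. Payload 4.2 kg.
Tool frame: the origin (TCP) lies at the very end of the fingers, on their centre line; the grasp point (between the pads) lies ctrl.grip_depth behind it (ctrl.grip_depth is the distance from the TCP to the grasp point, in m); x points along the fingers, y is the direction in which the jaws open and shut, and the axes are right-handed (so a half turn about x gives the same grasp; the last joint's range is limited). The gripper opens to 91 mm and grips with 3 to 60 N. Pads are 32 mm wide; open, the fingers measure 118 mm over their backs; the gripper's body (76 mm by 178 mm) begins 60 mm behind the grasp point.
Start: joints at [74.714, 18.312, 89.639, -0, 72.044, -1.146], TCP at [0.14, 0.558, 0.214] pointing down, gripper open.
Joint ranges: [-177.97, 177.97], [-48.28, 115.42], [12.27, 149.76], [-77.06, 257.06], [2.81, 150.46], [-146.56, 146.56]. Speed limits (degrees/s): [147.25, 147.25, 180, 180, 180, 180].

INTERFACE

Orientations are given as [roll, pitch, yaw] about the fixed x, y, z axes, in that order (R = Rz(yaw) Ry(pitch) Rx(roll)).
In Python, from workcell import ctrl gives the robot as it stands.
- The arm moves only by the shell command python3 -m inch 'ROWS' [FORCE]. ROWS is JSON, a list of rows, each an object with "slide": the shift along the tool's x, y, z in cm, a list of three; "delta_rot": the turn, a rotation vector about the tool's x, y, z in degrees, a list of three; "claw": the finger opening in cm, from 0 to 9.12. A call has 1 to 5 rows; each row shifts and turns the pose as measured when the row begins, along the tool's axes as they then stand; what a row does not reach is not made up. A row lasts 1/12 s, in which the tool goes at most 41.7 mm and 7.16 degrees, less where a joint would pass 70% of its speed; a pose out of reach is approached as far as the arm can. A call with a gripper value outside its range is refused whole. The fingers move at their own pace and stop on an object; FORCE is the grip in N (left out, the last holds). Time passes only in rows, so rows that do not move let the fingers close. It gives the time, the measured TCP pose, the force and the opening at its end, in the units of the state.
- ctrl.read_state(): the state, without advancing time (a new reading comes with each control period).
- ctrl.camera(name): name is "scene" or "top"; returns the picture (480x640x3 uint8, red, green, blue); there is no depth.
- ctrl.get_calibration(name): a dict with "intrinsics" (3x3 intrinsics, pixels), "world_from_camera" (4x4, takes a point from camera to world coordinates). Camera axes: x right, y down, z forward; pixel columns grow to the right and rows downward; lengths in m; the calibration is good to about 2 mm. A picture is of the moment at which its call begins. get_calibration takes no time and is no camera call.
- ctrl.sign_off(): hands the job in, once; it reports no verdict.
The state is a dict: "clock": time; "joints": joint angles; "joint_vel": joint speeds; "joint_torque": joint torques, N m; "ee_pos": TCP position; "eef_rot": TCP orientation; "wrist_force": force on the tool from outside, world axes, zero at the start; "torque": the same for the moment, N m; "grip_width": opening from 0.0 (shut) to 1.0 (fully open).
Only numpy, scipy, OpenCV 4.12 (cv2) and the standard library are available. Lean on these libraries where they do the work, as an engineer would, in place of code of your own. Each camera call takes 0.05 s, during which the arm holds its last target. There are 200 camera calls.

TASK

The aluminium tube block is jammed in the pocket of the dry-block heater, gripped at its left and right ends by two stiff sliding catches. Take it by its grip post and do not pull it straight out: rock it sideways, raising first one end and then the other while the opposite end stays down in the pocket, until both catches have been pushed out of the way; then lift it and finish while holding it level and still, straight above the pocket, with its underside about 20 mm above the heater's deck. Leave everything else on the counter and on the heater where it is.

Things in the scene. Friction and masses are not known exactly. Their poses are not given: they have to be found in the camera images.
- heater: dry-block heater fixed to the counter: white box 200 (x) x 250 (y) x 70 mm, flat dark grey deck. Origin: centre of its underside. Display and buttons on its -x side; +y is its left. Mid-deck pocket 47 (x) x 92 (y) mm, 8 deep: floor 62 mm above the origin. At each y end of the pocket a white catch on the deck with a dark slanted guide behind it, up to 92 mm high
- block: aluminium tube block, 0.25 to 0.5 kg. From below: flange 44 (x) x 90 (y) x 8 mm lying in the pocket, 1 to 1.5 mm play all round; body 42 x 58 x 42 mm with four dark bores in its top; square grey grip post 24 x 24 x 42 mm in the middle of the top. Origin: centre of its underside; z up; y along the flange's long side, parallel to the heater's y at the start; it rocks in its y-z plane
- post_top (a point): centre of the top of the grip post, 92 mm above the block's origin
- end_left (a point): middle of the bottom edge of the flange's +y end, 45 mm along +y from the block's origin. The block pivots on this edge when the other end is raised. Raising an end 8 to 10 mm (tilt 0.09 to 0.11 rad) pushes its catch clear; tilts up to 0.2 rad are free of the pocket's walls
- end_right (a point): the same for the -y end: 45 mm along -y from the block's origin, on its underside
- catch_left (a joint): slide of the left (+y) catch in m: 0 home, 0.024 at its stop; starts at 0 to 0.002. It moves 50 degrees up and outward (0.64 along the heater's +y, 0.77 up), resists with 12 N of friction and stays where left. At 0 its smooth, round nose, 24 mm wide, overlaps the flange's top by 8 mm; the rising flange pushes it out of the way at 0.009 to 0.012 (over 0.007 counts as out)
- catch_right (a joint): the same for the right (-y) catch, mirrored: it moves up and along the heater's -y
- nose_left (a point): tip of the left catch's nose, at the underside of the nose
- nose_right (a point): tip of the right catch's nose, at the underside of the nose
- timer: bystander: white kitchen-style timer, a slab 36 x 60 x 18 mm with a small display, lying on the heater's deck, on the +x side of the pocket; origin under its centre
- rack_a: bystander: white foam tube rack 120 x 164 x 28 mm with ten capped tubes, 102 mm high; origin under its centre
- rack_b: bystander: white foam tube rack 120 x 164 x 28 mm with five capped tubes, 102 mm high; origin under its centre
- spare_block: bystander: spare aluminium block 60 x 60 x 45 mm with nine bores and no post, on the counter; origin under its centre
- tape_roll: bystander: roll of paper tape, 76 mm across, 22 mm high, lying flat; origin under its centre
- sanitiser: bystander: clear bottle 60 mm across, 130 mm high; origin under its centre
- cup: bystander: white plastic cup 70 mm across, 80 mm high; origin under its centre
Things that resemble listed ones, but are neither listed nor needed, are in the scene too. What is shaped like the block but purple is not meant.

How it is judged (in metres and radians):
On the way, in this order (a step that is already met when the one before it is completed fails the run):
1. one end of the block is rocked up, its catch pushed out, while the other end is still down and caught (((z of end_left in the frame of heater above 0.067 m and z of end_right in the frame of heater below 0.067 m and value of joint catch_left above 0.007 m and value of joint catch_right below 0.007 m) or (z of end_right in the frame of heater above 0.067 m and z of end_left in the frame of heater below 0.067 m and value of joint catch_right above 0.007 m and value of joint catch_left below 0.007 m))), for 0.1 s.
2. the block is rocked the other way, the second catch pushed out too, while the first end is down in the pocket (value of joint each of catch_left, catch_right above 0.007 m and ((z of end_left in the frame of heater above 0.067 m and z of end_right in the frame of heater below 0.067 m) or (z of end_right in the frame of heater above 0.067 m and z of end_left in the frame of heater below 0.067 m))), for 0.1 s.
At the end, for the whole second after the job is handed in: The gripper still holds the block, which touches no part of the heater or its catches, is still, level within 0.12 rad, within 15 mm of straight above the pocket in the heater's x and y, both ends of its underside 8 to 40 mm above the deck (z of end_left in the frame of heater between 0.078 and 0.11 m and z of end_right in the frame of heater between 0.078 and 0.11 m and angle between block's own z axis and vertical below 0.12 rad and x of block in the frame of heater between -0.015 and 0.015 m and y of block in the frame of heater between -0.015 and 0.015 m and contact force between block and the fingers above 1 N and contact force between block and heater below 0.1 N and linear speed of block below 0.02 m/s); the arm keeps its last pose, push and grip.
It fails at once if the block pulled out bodily: both ends more than 8 mm above the pocket floor while a catch is still home (z of each of end_left, end_right in the frame of heater above 0.07 m and value of joint any of catch_left, catch_right below 0.004 m).
It fails at once if a bystander moved more than 25 mm (distance of any of rack_a, rack_b, timer, spare_block, tape_roll, sanitiser, cup from where it was at the start of the episode above 0.025 m).
It also fails if it takes over 45 s, if anything falls off the work surface, if the arm or the gripper's body presses on something with over 40 N, if the wrist force passes 120 N, or if a joint passes its speed limit or range.

## Working session

There is one attempt and no reset: what is moved stays moved. The work goes in short steps, Python scripts to look and compute and a shell command to move; the robot and the scene stay as the last step left them, time stands still between calls to the robot, and variables do not carry over. Pictures are saved under pics/ and viewed, about 8 in all and at most 12, crops included, and the job is handed in when it is done.

```bash
mkdir -p pics; ls
python3 - <<'E'
from workcell import ctrl
import cv2,numpy as np
np.set_printoptions(precision=4,suppress=True)
print(ctrl.read_state(),ctrl.grip_depth)
for n in("scene","top"):
    im=ctrl.camera(n);cv2.imwrite(f"pics/{n}0.png",im[:,:,::-1])
    c=ctrl.get_calibration(n);print(n,c["intrinsics"],c["world_from_camera"])
E
```

```text
pics
{'clock': 0.0, 'joints': array([74.7141, 18.351 , 89.7068,  0.0003, 72.0431, -1.1455]), 'joint_vel': array([-0.0707,  0.045 , -0.0276,  0.0118, -0.0108, -0.0331]), 'joint_torque': array([ -0.0004, -41.247 , -23.1966,   0.0727,   0.0459,  -0.0002]), 'ee_pos': array([0.1403, 0.5571, 0.2131]), 'eef_rot': array([ -91.3241,   89.899 , -105.4646]), 'wrist_force': array([ 0.4783, -0.4762,  0.0013]), 'torque': array([-0.0063, -0.0089,  0.0225]), 'grip_width': 0.9984081834389099} 0.0188
scene [[438.9467   0.     320.5775]
 [  0.     438.9467 240.104 ]
 [  0.       0.       1.    ]] [[-0.1767  0.8267 -0.5342  1.1064]
 [ 0.9842  0.1425 -0.105   0.1315]
 [-0.0107 -0.5443 -0.8388  1.0192]
 [ 0.      0.      0.      1.    ]]
top [[509.6971   0.     327.6732]
 [  0.     509.6971 244.6716]
 [  0.       0.       1.    ]] [[ 0.     -0.9977  0.068   0.4275]
 [-1.      0.0001  0.0013 -0.0199]
 [-0.0013 -0.068  -0.9977  1.4583]
 [ 0.      0.      0.      1.    ]]
```

View pics/scene0.png

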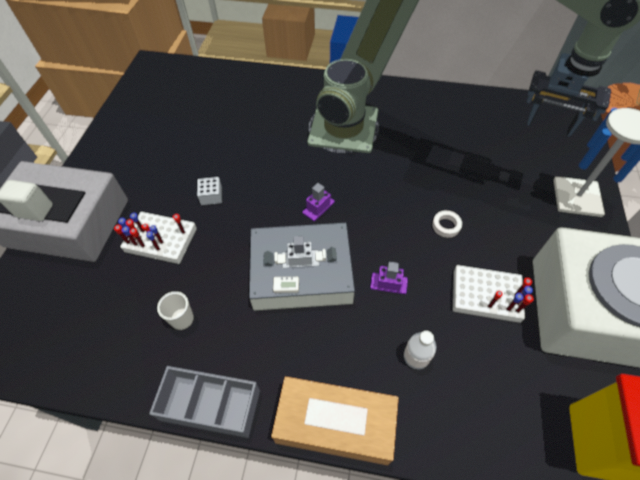

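View pics/top0.png

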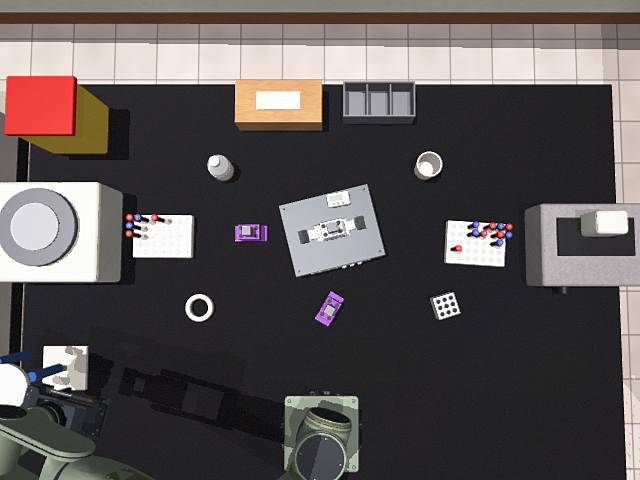

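The scene view shows the heater at about (300,265) and the block at (300,252). In the top view the heater is at (332,230), turned about 13°, with the block at (333,230), the timer at (338,199) and purple decoys at (250,233) and (330,308). I'll zoom in next.

Run:
```python
import cv2,numpy as np
t=cv2.imread("pics/top0.png");s=cv2.imread("pics/scene0.png")
a=cv2.resize(t[175:285,270:395],None,fx=6,fy=5.4,interpolation=cv2.INTER_CUBIC)
a=cv2.resize(t[180:280,270:395],(750,600),interpolation=cv2.INTER_CUBIC)
b=cv2.resize(s[222:312,244:356],(746,600),interpolation=cv2.INTER_CUBIC)
cv2.imwrite("pics/tc.png",a);cv2.imwrite("pics/sc.png",b)
g=cv2.cvtColor(t,cv2.COLOR_BGR2HSV)
print(g[215,300],g[245,350],t[215,300],t[245,350],t[260,390])
```

```text
[111  13 196] [115  15 193] [196 189 186] [193 184 182] [37 32 35]
```

View pics/tc.png

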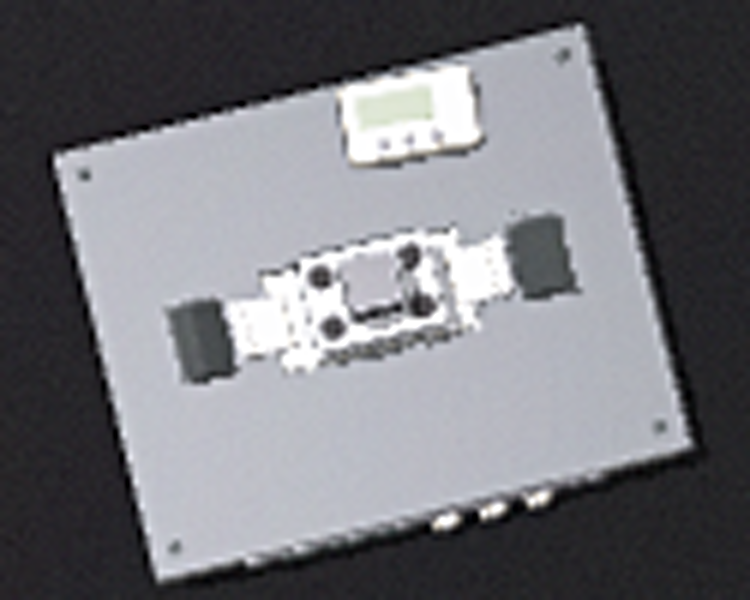

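View pics/sc.png

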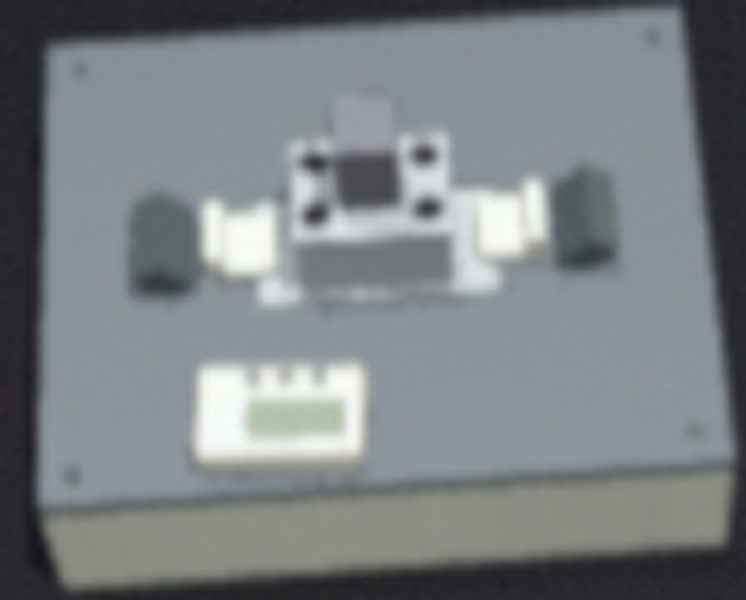

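The top crop (×6, offset 270,180) shows the deck corners near (55,157), (585,28), (690,450) and (158,580), and the grey post top near (374,280). In the scene crop (×6.66, offset 244,222) the post top is near (364,124), and both catches are home over the flange ends. Next I'll triangulate the post top and the deck.

```bash
cat > h.py <<'E'
import cv2,numpy as np
from workcell import ctrl
np.set_printoptions(precision=4,suppress=True)
def ray(n,p):
    c=ctrl.get_calibration(n);T=np.array(c["world_from_camera"])
    d=T[:3,:3]@np.linalg.solve(c["intrinsics"],[p[0],p[1],1.]);return T[:3,3],d/np.linalg.norm(d)
def plane(n,p,z):
    o,d=ray(n,p);return o+d*(z-o[2])/d[2]
def tri(a,b):
    (o1,d1),(o2,d2)=ray("top",a),ray("scene",b)
    s=np.linalg.lstsq(np.c_[d1,-d2],o2-o1,rcond=None)[0]
    p,q=o1+d1*s[0],o2+d2*s[1];return (p+q)/2,np.linalg.norm(p-q)
E
python3 - <<'E'
from h import *
t=cv2.imread("pics/top0.png");s=cv2.imread("pics/scene0.png")
# deck corners: approx poly of hull of bright region near heater, both views; top view by deck colour
def deck(im,lo,hi,roi):
    m=np.zeros(im.shape[:2],np.uint8);x0,x1,y0,y1=roi
    m[y0:y1,x0:x1]=cv2.inRange(im,lo,hi)[y0:y1,x0:x1]
    m=cv2.morphologyEx(m,cv2.MORPH_OPEN,np.ones((3,3)))
    c=max(cv2.findContours(m,0,1)[0],key=cv2.contourArea);return cv2.approxPolyDP(cv2.convexHull(c),4,True)[:,0]
f=lambda x,y:(270+(x+.5)/6-.5,180+(y+.5)/6-.5)
g=lambda x,y:(244+(x+.5)/6.66-.5,222+(y+.5)/6.667-.5)
print(deck(t,(150,150,150),(225,215,212),(265,400,170,290)),s[245,260],s[290,300])
print(deck(s,(120,115,105),(175,165,160),(240,360,215,310)))
T=[f(*p) for p in((84,175),(563,55),(660,427),(175,547))]
S=[g(*p) for p in((72,472),(697,430),(652,37),(80,69))]
# top +x = up; scene +x = down; left = +y top, scene left=? compare
W=[]
for a in T:
    print("screw top z.07",plane("top",a,.07))
for b in S: print("screw scene z.07",plane("scene",b,.07))
C=[plane("top",f(*p),.07) for p in((55,157),(585,28),(690,450),(158,580))];print("corner",np.array(C),np.mean(C,0))
print("post",tri(f(374,280),g(364,124)))
# post mask, top view
print(t[222:238:2,326:340:2].tolist())
E
```

```text
[[366 185]
 [383 254]
 [296 275]
 [280 206]] [152 143 137] [156 150 143]
[[345 224]
 [353 290]
 [250 297]
 [252 229]]
screw top z.07 [0.6209 0.103  0.07  ]
screw top z.07 [ 0.6763 -0.1163  0.07  ]
screw top z.07 [ 0.5055 -0.1596  0.07  ]
screw top z.07 [0.451  0.0607 0.07  ]
screw scene z.07 [ 0.6759 -0.1173  0.07  ]
screw scene z.07 [0.6207 0.1017 0.07  ]
screw scene z.07 [0.4526 0.0596 0.07  ]
screw scene z.07 [ 0.5057 -0.1593  0.07  ]
corner [[ 0.6292  0.1163  0.07  ]
 [ 0.6888 -0.1265  0.07  ]
 [ 0.495  -0.1732  0.07  ]
 [ 0.4361  0.0683  0.07  ]] [ 0.5623 -0.0288  0.07  ]
post (array([ 0.564 , -0.0289,  0.153 ]), np.float64(0.00028391951310621706))
[[[255, 253, 253], [255, 255, 255], [200, 192, 191], [214, 204, 206], [198, 188, 190], [113, 108, 110], [83, 80, 82]], [[206, 200, 199], [195, 188, 190], [196, 186, 189], [194, 185, 187], [194, 185, 188], [200, 194, 193], [54, 53, 54]], [[150, 146, 144], [203, 195, 196], [197, 189, 192], [199, 190, 192], [196, 189, 189], [142, 137, 136], [177, 173, 172]], [[255, 255, 255], [187, 180, 182], [200, 190, 192], [199, 190, 194], [197, 189, 190], [212, 200, 204], [192, 186, 185]], [[255, 254, 254], [199, 188, 190], [206, 197, 198], [212, 203, 206], [229, 218, 220], [111, 105, 105], [76, 72, 75]], [[230, 223, 225], [154, 150, 147], [83, 79, 79], [26, 23, 22], [95, 92, 92], [176, 169, 169], [142, 138, 138]], [[75, 70, 74], [255, 255, 255], [255, 255, 255], [177, 172, 170], [176, 169, 171], [255, 255, 255], [255, 255, 255]], [[188, 181, 183], [255, 255, 255], [255, 255, 255], [176, 168, 170], [162, 156, 157], [117, 111, 111], [129, 130, 130]]]
```

Both views agree to about 1 mm. The heater centre is (0.5635, -0.0285) with yaw 14.1°, and the post top is at z = 0.153 against 0.154 expected. I'll grip with the jaws along heater y, so the pads carry the rocking moment. Next is a helper that gives the required offset in tool axes.

```bash
cat > need.py <<'E'
# usage: need.py z [rock_deg] [pivot +1 left/-1 right] [lift_mm]: tool-axis move to TCP pose over heater
import sys,numpy as np
from scipy.spatial.transform import Rotation as Ro
from workcell import ctrl
np.set_printoptions(precision=3,suppress=True)
H=np.array([.5638,-.0287,0]);yaw=14.1
a=[float(v) for v in sys.argv[1:]]
s=ctrl.read_state();p=np.array(s["ee_pos"]);R=Ro.from_euler("xyz",s["eef_rot"],degrees=True)
hy=Ro.from_euler("z",yaw,degrees=True).apply([0,1,0]);hx=Ro.from_euler("z",yaw,degrees=True).apply([1,0,0])
best=None
for sg in(1,-1):
    X=np.array([0,0,-1.]);Y=sg*hy;T=Ro.from_matrix(np.c_[X,Y,np.cross(X,Y)])
    P=H+[0,0,a[0]]
    if len(a)>2:
        q=Ro.from_rotvec(hx*np.radians(a[1]));c=H+[0,0,.062]+.045*a[2]*hy
        P=c+q.apply(P-c)+[0,0,a[3]/1e3 if len(a)>3 else 0];T=q*T
    d=(R.inv()*T).as_rotvec(degrees=True)
    if best is None or np.linalg.norm(d)<np.linalg.norm(best[1]):best=(R.inv().apply(P-p)*100,d,sg)
print("slide cm",best[0],"rot deg",best[1],"sg",best[2])
print("tcp-H in heater mm",np.array([hx@(p-H),hy@(p-H),p[2]])*1e3,"tilt about hx,hy deg",np.degrees([-hy@R.apply([-1,0,0]),hx@R.apply([-1,0,0])]))
print("t",s["clock"],"w",s["grip_width"]*9.12,"F",s["wrist_force"],"M",s["torque"],"j6",s["joints"][5])
E
python3 need.py 0.2
```

```text
slide cm [  1.393 -46.464  55.374] rot deg [-28.241  -0.022   0.086] sg 1
tcp-H in heater mm [-267.956  671.365  213.222] tilt about hx,hy deg [-0.077  0.042]
t 0.1 w 9.088645733359474 F [-0.605  0.505  0.322] M [ 0.01   0.006 -0.043] j6 -1.1445442530657277
```

```bash
for i in 1; do :; done
python3 -m inch '[{"slide":[0,-2.57,3.06],"delta_rot":[0,0,0],"claw":9.1},{"slide":[0,-2.57,3.06],"delta_rot":[0,0,0],"claw":9.1},{"slide":[0,-2.57,3.06],"delta_rot":[0,0,0],"claw":9.1},{"slide":[0,-2.57,3.06],"delta_rot":[0,0,0],"claw":9.1},{"slide":[0,-2.57,3.06],"delta_rot":[0,0,0],"claw":9.1}]'
python3 -m inch '[{"slide":[0,-2.57,3.06],"delta_rot":[0,0,0],"claw":9.1},{"slide":[0,-2.57,3.06],"delta_rot":[0,0,0],"claw":9.1},{"slide":[0,-2.57,3.06],"delta_rot":[0,0,0],"claw":9.1},{"slide":[0,-2.57,3.06],"delta_rot":[0,0,0],"claw":9.1},{"slide":[0,-2.57,3.06],"delta_rot":[0,0,0],"claw":9.1}]'
python3 need.py 0.2
```

```text
clock: 0.52
ee_pos: [0.2568, 0.3953, 0.2094]
eef_rot: [-135.7, 89.8, -149.1]
wrist_force: [0.7, 0.8, -0.1]
grip_width: 0.997
clock: 0.93
ee_pos: [0.3781, 0.2258, 0.2082]
eef_rot: [-129.5, 89.7, -142.7]
wrist_force: [1.4, -0.1, -0.3]
grip_width: 1.0
slide cm [  0.828 -20.505  23.915] rot deg [-27.358  -0.278   0.208] sg 1
tcp-H in heater mm [-118.126  292.034  208.242] tilt about hx,hy deg [-0.135  0.316]
t 0.9333 w 9.122536810658248 F [ 1.447 -0.076 -0.315] M [ 0.032  0.047 -0.044] j6 -47.34159062999615
```

```bash
python3 -m inch '[{"slide":[0,-2.57,3.06],"delta_rot":[0,0,0],"claw":9.1},{"slide":[0,-2.57,3.06],"delta_rot":[0,0,0],"claw":9.1},{"slide":[0,-2.57,3.06],"delta_rot":[0,0,0],"claw":9.1},{"slide":[0,-2.57,3.06],"delta_rot":[0,0,0],"claw":9.1},{"slide":[0,-2.57,3.06],"delta_rot":[0,0,0],"claw":9.1}]'
python3 -m inch '[{"slide":[0,-2.0,2.4],"delta_rot":[0,0,0],"claw":9.1},{"slide":[0,-2.0,2.4],"delta_rot":[0,0,0],"claw":9.1},{"slide":[0,0,0],"delta_rot":[-7,0,0],"claw":9.1},{"slide":[0,0,0],"delta_rot":[-7,0,0],"claw":9.1},{"slide":[0,0,0],"delta_rot":[-7,0,0],"claw":9.1}]'
python3 need.py 0.2
```

```text
clock: 1.35
ee_pos: [0.4996, 0.0564, 0.2074]
eef_rot: [-139.8, 89.6, -153.2]
wrist_force: [1.0, 0.8, -0.9]
grip_width: 0.997
clock: 1.77
ee_pos: [0.5425, -0.0057, 0.2043]
eef_rot: [-153.2, 89.4, -145.4]
wrist_force: [0.0, 0.9, 0.2]
grip_width: 0.996
slide cm [ 0.428 -2.57   1.796] rot deg [-6.287 -0.524  0.229] sg 1
tcp-H in heater mm [-14.996  27.526 204.32 ] tilt about hx,hy deg [-0.2    0.536]
t 1.7667 w 9.085397110257643 F [0.04  0.941 0.194] M [ 0.037  0.043 -0.042] j6 -99.2921924597973
```

```bash
python3 -m inch '[{"slide":[0.4,-2.57,1.8],"delta_rot":[-6.3,-0.5,0.2],"claw":7},{"slide":[0,0,0],"delta_rot":[0,0,0],"claw":7}]'
python3 need.py 0.18
```

```text
clock: 1.93
ee_pos: [0.5641, -0.0295, 0.1993]
eef_rot: [178.0, 89.9, -167.3]
wrist_force: [0.5, 0.5, -0.5]
grip_width: 0.88
slide cm [ 1.933  0.083 -0.001] rot deg [ 0.604 -0.081 -0.002] sg 1
tcp-H in heater mm [  0.05   -0.834 199.332] tilt about hx,hy deg [0.002 0.081]
t 1.9333 w 8.026941537702221 F [ 0.492  0.475 -0.53 ] M [ 0.03  -0.022  0.039] j6 -108.84129603272741
```

Run:
```python
from h import *
im=[cv2.cvtColor(ctrl.camera(n),4) for n in("top","scene")]
a=cv2.resize(im[0][170:290,260:400],(560,480));b=cv2.resize(im[1][190:310,240:360],(480,480))
cv2.imwrite("pics/a1.png",cv2.resize(np.hstack([a,b]),(800,369)))
```

```text
(no output)
```

View pics/a1.png

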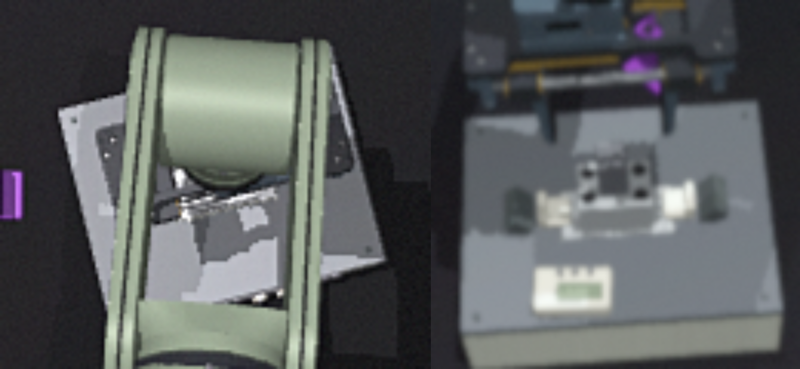

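The picture shows the open fingers at (548,115) and (668,115), straddling the post at about (613,155). Nothing is in the way, so I'll descend to z ≈ 0.117 and grip at 60 N.

```bash
python3 -m inch '[{"slide":[2.5,0.08,0],"delta_rot":[0.6,0,0],"claw":6},{"slide":[2.5,0,0],"delta_rot":[0,0,0],"claw":6},{"slide":[2.0,0,0],"delta_rot":[0,0,0],"claw":6},{"slide":[0.8,0,0],"delta_rot":[0,0,0],"claw":6}]' 60
python3 need.py 0.117
```

```text
clock: 2.37
ee_pos: [0.5614, -0.024, 0.1224]
eef_rot: [50.3, 89.8, 63.8]
wrist_force: [-1.0, -0.4, 0.4]
grip_width: 0.659
slide cm [ 0.538 -0.517  0.118] rot deg [-0.543  0.124 -0.147] sg 1
tcp-H in heater mm [ -1.138   5.17  122.39 ] tilt about hx,hy deg [ 0.147 -0.124]
t 2.3667 w 6.006708169615771 F [-0.963 -0.419  0.356] M [0.054 0.047 0.036] j6 -107.38414595379882
```

```bash
python3 -m inch '[{"slide":[0.5,-0.5,0.1],"delta_rot":[-0.5,0.1,-0.1],"claw":6},{"slide":[0,0,0],"delta_rot":[0,0,0],"claw":6},{"slide":[0,0,0],"delta_rot":[0,0,0],"claw":6}]'
python3 need.py 0.117
```

```text
clock: 2.62
ee_pos: [0.562, -0.0276, 0.1161]
eef_rot: [149.4, 89.8, 163.5]
wrist_force: [-0.2, 0.2, 0.3]
grip_width: 0.66
slide cm [-0.088 -0.148  0.144] rot deg [ 0.002 -0.203 -0.12 ] sg 1
tcp-H in heater mm [ -1.445   1.481 116.131] tilt about hx,hy deg [0.12  0.203]
t 2.6167 w 6.016140680950598 F [-0.154  0.232  0.258] M [ 0.11   0.049 -0.074] j6 -108.14722100946913
```

```bash
python3 -m inch '[{"slide":[-0.1,-0.15,0.14],"delta_rot":[0,-0.2,-0.1],"claw":6},{"slide":[0,0,0],"delta_rot":[0,0,0],"claw":4},{"slide":[0,0,0],"delta_rot":[0,0,0],"claw":3},{"slide":[0,0,0],"delta_rot":[0,0,0],"claw":2.6}]'
python3 need.py 0.117
python3 -m inch '[{"slide":[0,0,0],"delta_rot":[0,0,0],"claw":2},{"slide":[0,0,0],"delta_rot":[0,0,0],"claw":1.5},{"slide":[0,0,0],"delta_rot":[0,0,0],"claw":1},{"slide":[0,0,0],"delta_rot":[0,0,0],"claw":0},{"slide":[0,0,0],"delta_rot":[0,0,0],"claw":0}]' 60
python3 need.py 0.117
```

```text
clock: 2.95
ee_pos: [0.5662, -0.0289, 0.1209]
eef_rot: [-15.6, 89.6, -1.5]
wrist_force: [0.1, 0.4, -0.2]
grip_width: 0.474
slide cm [ 0.386  0.077 -0.232] rot deg [-0.027  0.385  0.107] sg 1
tcp-H in heater mm [  2.294  -0.765 120.88 ] tilt about hx,hy deg [-0.107 -0.385]
t 2.95 w 4.31941085355615 F [ 0.056  0.444 -0.248] M [0.064 0.032 0.015] j6 -108.17742695520333
clock: 3.37
ee_pos: [0.5665, -0.0281, 0.122]
eef_rot: [-5.6, 89.5, 8.4]
wrist_force: [0.3, -0.1, 0.0]
grip_width: 0.263
slide cm [ 0.496  0.011 -0.275] rot deg [-0.066  0.494  0.049] sg 1
tcp-H in heater mm [  2.712  -0.112 121.987] tilt about hx,hy deg [-0.049 -0.494]
t 3.3667 w 2.402371559603729 F [ 0.273 -0.148  0.016] M [ 0.055 -0.057  0.007] j6 -108.16787291124758
```

The opening is 24 mm, so the post is held. Now the first rock: raise the right end by pivoting on the left edge, in small rows.

```bash
python3 -m inch '[{"slide":[0,0,0],"delta_rot":[0,0,0],"claw":0},{"slide":[-0.12,0.16,0],"delta_rot":[0,0,-1.5],"claw":0},{"slide":[-0.12,0.16,0],"delta_rot":[0,0,-1.5],"claw":0},{"slide":[-0.12,0.16,0],"delta_rot":[0,0,-1.5],"claw":0}]' 60
python3 need.py 0.122 -7 1
```

```text
clock: 3.7
ee_pos: [0.5654, -0.0245, 0.1245]
eef_rot: [-84.1, 85.4, -70.4]
wrist_force: [0.9, -3.3, 0.2]
grip_width: 0.258
slide cm [-0.282  0.376 -0.256] rot deg [-0.407  0.429 -2.451] sg 1
tcp-H in heater mm [  2.556   3.662 124.542] tilt about hx,hy deg [-4.546 -0.437]
t 3.7 w 2.353032244725158 F [ 0.905 -3.344  0.154] M [1.501 0.39  0.108] j6 -102.19859743410579
```

```bash
python3 -m inch '[{"slide":[-0.13,0.18,0],"delta_rot":[-0.2,0.2,-1.3],"claw":0},{"slide":[-0.13,0.18,0],"delta_rot":[0,0,-1.3],"claw":0},{"slide":[-0.05,0.05,0],"delta_rot":[0,0,-0.5],"claw":0}]' 60
python3 need.py 0.122 -8 1
python3 - <<'E'
from h import *
im=cv2.cvtColor(ctrl.camera("scene"),4)
cv2.imwrite("pics/r1.png",cv2.resize(im[220:290,250:350],(800,560),interpolation=2))
E
```

```text
clock: 3.95
ee_pos: [0.5642, -0.0193, 0.1271]
eef_rot: [-87.8, 82.4, -74.1]
wrist_force: [-0.2, 0.0, -0.3]
grip_width: 0.256
slide cm [-0.051 -0.035 -0.273] rot deg [-0.353  0.242 -0.356] sg 1
tcp-H in heater mm [  2.73    9.049 127.143] tilt about hx,hy deg [-7.622 -0.243]
t 3.95 w 2.3335271653130403 F [-0.175  0.036 -0.329] M [0.237 0.055 0.015] j6 -97.89699552802934
```

View pics/r1.png

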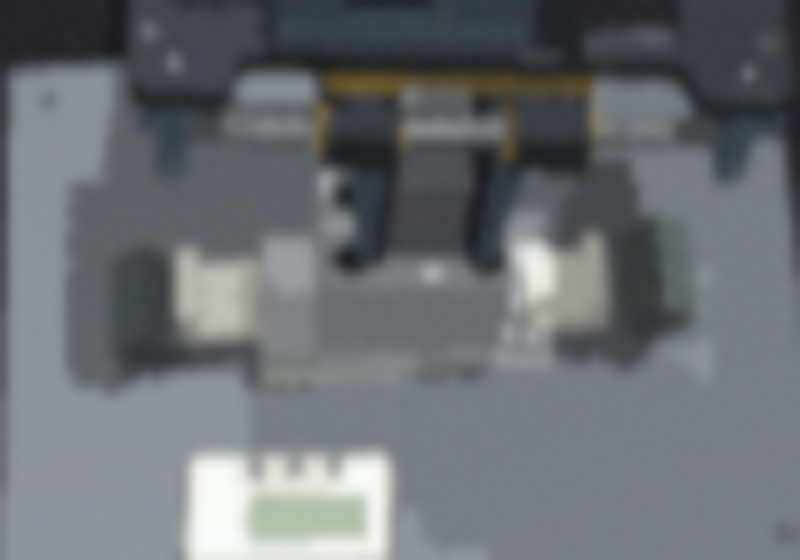

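The right catch (image left, at about (215,295)) has shifted about 3 px outward, roughly 10 mm of slide. The left catch, at about (578,285), is unmoved. The wrist moment fell from 1.5 to 0.24 N·m, consistent with the catch being cleared. I'll hold briefly and then rock back to level.

```bash
python3 -m inch '[{"slide":[0,0,0],"delta_rot":[0,0,0],"claw":0},{"slide":[0.11,-0.2,0],"delta_rot":[0,0,2],"claw":0},{"slide":[0.13,-0.2,0],"delta_rot":[0,0,2],"claw":0},{"slide":[0.13,-0.2,0],"delta_rot":[0,0,2],"claw":0}]' 60
python3 need.py 0.122 0 1
```

```text
clock: 4.33
ee_pos: [0.5654, -0.0252, 0.1232]
eef_rot: [-82.6, 88.5, -68.5]
wrist_force: [0.3, 0.8, -2.4]
grip_width: 0.259
slide cm [ 0.124 -0.297 -0.242] rot deg [0.04  0.198 1.529] sg 1
tcp-H in heater mm [  2.415   3.005 123.166] tilt about hx,hy deg [-1.529 -0.199]
t 4.3333 w 2.365591766018669 F [ 0.339  0.806 -2.407] M [0.056 0.03  0.   ] j6 -106.1858347676962
```

```bash
python3 -m inch '[{"slide":[0.12,-0.28,0],"delta_rot":[0,0,1.5],"claw":0},{"slide":[0,0,0],"delta_rot":[0,0,0],"claw":0}]' 60
python3 need.py 0.122 0 1
python3 -m inch '[{"slide":[-0.1,-0.16,0],"delta_rot":[0,0,1.5],"claw":0},{"slide":[-0.1,-0.16,0],"delta_rot":[0,0,1.5],"claw":0},{"slide":[-0.1,-0.16,0],"delta_rot":[0,0,1.5],"claw":0}]' 60
python3 need.py 0.122 8 -1
```

```text
clock: 4.5
ee_pos: [0.5663, -0.0286, 0.1223]
eef_rot: [53.7, 89.6, 67.6]
wrist_force: [0.2, 1.4, 0.5]
grip_width: 0.258
slide cm [ 0.025  0.048 -0.242] rot deg [-0.129  0.218 -0.296] sg 1
tcp-H in heater mm [  2.414  -0.485 122.258] tilt about hx,hy deg [ 0.296 -0.219]
t 4.5 w 2.3513460384895186 F [0.182 1.406 0.545] M [ 0.103 -0.19  -0.001] j6 -108.43496003150489
clock: 4.75
ee_pos: [0.5672, -0.0327, 0.1253]
eef_rot: [87.1, 85.0, 101.2]
wrist_force: [-2.1, 1.6, 1.2]
grip_width: 0.26
slide cm [-0.274 -0.383 -0.235] rot deg [0.001 0.248 3.05 ] sg 1
tcp-H in heater mm [  2.364  -4.733 125.294] tilt about hx,hy deg [ 4.944 -0.248]
t 4.75 w 2.3725191437045146 F [-2.119  1.627  1.229] M [-0.681  0.09  -0.115] j6 -113.87980910546669
```

```bash
python3 -m inch '[{"slide":[-0.1,-0.16,0],"delta_rot":[0,0,1.4],"claw":0},{"slide":[-0.1,-0.16,0],"delta_rot":[0,0,1.4],"claw":0},{"slide":[-0.05,-0.05,0],"delta_rot":[0,0,0.5],"claw":0},{"slide":[0,0,0],"delta_rot":[0,0,0],"claw":0}]' 60
python3 need.py 0.122 8 -1
python3 - <<'E'
from h import *
im=cv2.cvtColor(ctrl.camera("scene"),4)
cv2.imwrite("pics/r2.png",cv2.resize(im[220:290,250:350],(800,560),interpolation=2))
E
```

```text
clock: 5.08
ee_pos: [0.5682, -0.0366, 0.1279]
eef_rot: [88.2, 81.4, 102.2]
wrist_force: [-0.8, 2.5, 1.8]
grip_width: 0.254
slide cm [ 0.016 -0.007 -0.23 ] rot deg [-0.078  0.28  -0.555] sg 1
tcp-H in heater mm [  2.302  -8.744 127.862] tilt about hx,hy deg [ 8.523 -0.281]
t 5.0833 w 2.3152499131580226 F [-0.843  2.528  1.842] M [0.449 0.111 0.095] j6 -117.58623304017664
```

View pics/r2.png

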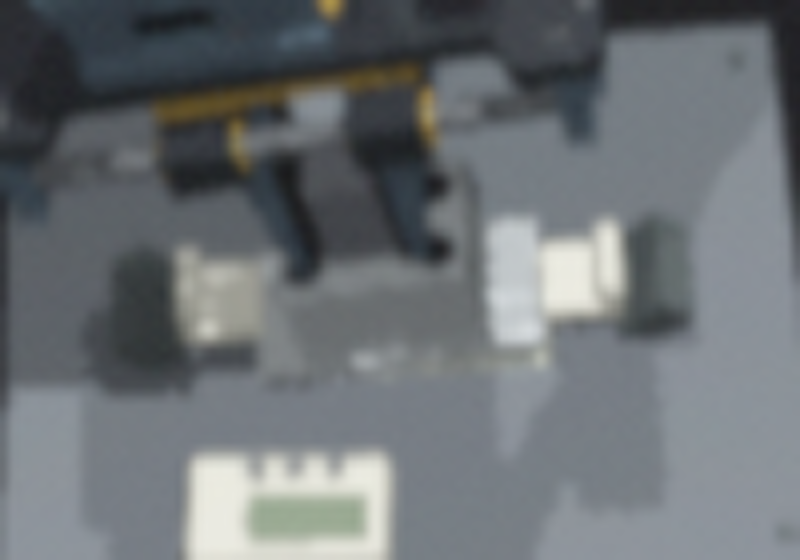

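The block is clearly tilted the other way. The left catch (image right, at about (580,275)) has moved out by 2–2.7 px, and the right catch is still out. I'll rock about 1° more, hold, bring the block level in the pocket and then lift.

```bash
python3 -m inch '[{"slide":[-0.08,-0.1,0],"delta_rot":[0,0,1],"claw":0},{"slide":[0,0,0],"delta_rot":[0,0,0],"claw":0},{"slide":[0.12,0.22,0],"delta_rot":[0,0,-2.2],"claw":0},{"slide":[0.12,0.22,0],"delta_rot":[0,0,-2.2],"claw":0},{"slide":[0.12,0.22,0],"delta_rot":[0,0,-2.2],"claw":0}]' 60
python3 need.py 0.122 0 1
```

```text
clock: 5.55
ee_pos: [0.5667, -0.031, 0.1243]
eef_rot: [85.6, 87.1, 99.4]
wrist_force: [0.1, 1.2, -3.2]
grip_width: 0.262
slide cm [ 0.24   0.278 -0.231] rot deg [-0.303  0.234 -2.918] sg 1
tcp-H in heater mm [  2.283  -2.908 124.261] tilt about hx,hy deg [ 2.916 -0.242]
t 5.55 w 2.3899168946877487 F [ 0.095  1.154 -3.23 ] M [ 0.127  0.022 -0.026] j6 -111.34234932192332
```

```bash
python3 -m inch '[{"slide":[0.1,0.27,0],"delta_rot":[0,0,-2.9],"claw":0},{"slide":[0,0,0],"delta_rot":[0,0,0],"claw":0}]' 60
python3 need.py 0.15
python3 -m inch '[{"slide":[-0.5,0,0],"delta_rot":[0,0,0],"claw":0},{"slide":[-0.5,0,0],"delta_rot":[0,0,0],"claw":0}]' 60
python3 need.py 0.15
```

```text
clock: 5.72
ee_pos: [0.5651, -0.0268, 0.122]
eef_rot: [-37.1, 89.8, -23.2]
wrist_force: [-0.2, 1.5, 1.8]
grip_width: 0.263
slide cm [-2.799 -0.158 -0.167] rot deg [-0.195  0.138  0.105] sg 1
tcp-H in heater mm [  1.743   1.526 122.016] tilt about hx,hy deg [-0.105 -0.138]
t 5.7167 w 2.397241761421764 F [-0.239  1.514  1.77 ] M [ 0.488  0.022 -0.035] j6 -107.71627737077061
clock: 5.88
ee_pos: [0.5648, -0.0267, 0.1306]
eef_rot: [-73.3, 89.9, -59.2]
wrist_force: [2.1, -1.2, -19.5]
grip_width: 0.259
slide cm [-1.944 -0.17  -0.146] rot deg [-0.027  0.026  0.085] sg 1
tcp-H in heater mm [  1.466   1.674 130.557] tilt about hx,hy deg [-0.085 -0.026]
t 5.8833 w 2.35947498986925 F [  2.071  -1.23  -19.481] M [-0.742 -0.78  -0.032] j6 -107.86219192357792
```

Fz of -19.5 N means one of the noses is scraping, so I'll check before lifting further.

```bash
python3 need.py 0.15|tail -1
python3 - <<'E'
from h import *
im=cv2.cvtColor(ctrl.camera("scene"),4)
a=cv2.resize(im[220:290,250:350],(800,560),interpolation=2)
s0=cv2.resize(cv2.imread("pics/scene0.png")[235:275,250:350],(800,320),interpolation=2)
cv2.imwrite("pics/r3.png",cv2.resize(np.vstack([a[:330],s0[:270]]),(800,600)))
E
python3 need.py 0.15|tail -1
```

```text
t 5.8833 w 2.35947498986925 F [  2.071  -1.23  -19.481] M [-0.742 -0.78  -0.032] j6 -107.86219192357792
t 5.9333 w 2.3509167782746556 F [ 0.773 -0.911 -7.153] M [-0.023 -0.158  0.04 ] j6 -107.85730017807781
```

View pics/r3.png

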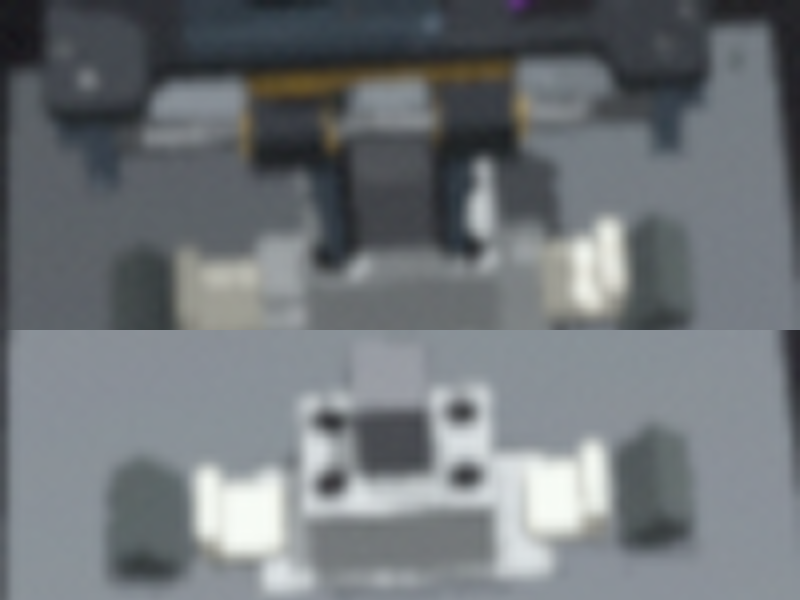

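Compared with the start (lower half), both catches are out. The right one's outer edge went from 195 to 172 and the left one's from 608 to 627, which is about 11 mm and 9 mm of slide. The force has also dropped, so I'll continue lifting.

```bash
python3 -m inch '[{"slide":[-0.4,-0.1,0],"delta_rot":[0,0,0],"claw":0},{"slide":[-0.4,0,0],"delta_rot":[0,0,0],"claw":0},{"slide":[-0.4,0,0],"delta_rot":[0,0,0],"claw":0},{"slide":[-0.4,0,0],"delta_rot":[0,0,0],"claw":0}]' 60
python3 need.py 0.15
```

```text
clock: 6.27
ee_pos: [0.5619, -0.0293, 0.1415]
eef_rot: [156.0, 89.3, 169.8]
wrist_force: [-1.4, 1.9, -4.7]
grip_width: 0.261
slide cm [-0.854  0.012  0.189] rot deg [-0.263 -0.629 -0.283] sg 1
tcp-H in heater mm [ -1.981  -0.07  141.48 ] tilt about hx,hy deg [0.284 0.629]
t 6.2667 w 2.3816643445808676 F [-1.417  1.869 -4.659] M [ 0.533  0.138 -0.048] j6 -108.06845209059723
```

```bash
python3 -m inch '[{"slide":[-0.5,0,0.15],"delta_rot":[-0.2,-0.6,-0.3],"claw":0},{"slide":[-0.4,0,0.1],"delta_rot":[0,0,0],"claw":0},{"slide":[-0.1,0,0],"delta_rot":[0,0,0],"claw":0},{"slide":[0,0,0],"delta_rot":[0,0,0],"claw":0},{"slide":[0,0,0],"delta_rot":[0,0,0],"claw":0}]' 60
python3 need.py 0.15
python3 - <<'E'
from h import *
for n,r in(("scene",(190,310,230,390)),):
    im=cv2.cvtColor(ctrl.camera(n),4);cv2.imwrite("pics/f.png",cv2.resize(im[r[0]:r[1],r[2]:r[3]],(800,600),interpolation=2));cv2.imwrite("pics/full.png",im)
E
python3 need.py 0.15
```

```text
clock: 6.68
ee_pos: [0.5673, -0.0303, 0.1606]
eef_rot: [-29.7, 89.3, -15.7]
wrist_force: [-0.1, -0.7, -2.5]
grip_width: 0.26
slide cm [ 1.06   0.246 -0.307] rot deg [-0.08   0.594  0.339] sg 1
tcp-H in heater mm [  2.956  -2.397 160.644] tilt about hx,hy deg [-0.34  -0.594]
t 6.6833 w 2.3739644844734733 F [-0.117 -0.714 -2.479] M [ 0.1    0.041 -0.033] j6 -108.09106333002963
slide cm [ 1.064  0.246 -0.316] rot deg [-0.081  0.608  0.342] sg 1
tcp-H in heater mm [  3.039  -2.405 160.689] tilt about hx,hy deg [-0.342 -0.608]
t 6.7333 w 2.3672249004854558 F [ 0.867 -0.309 -2.422] M [ 0.038 -0.037  0.021] j6 -108.09022427116003
```

View pics/f.png

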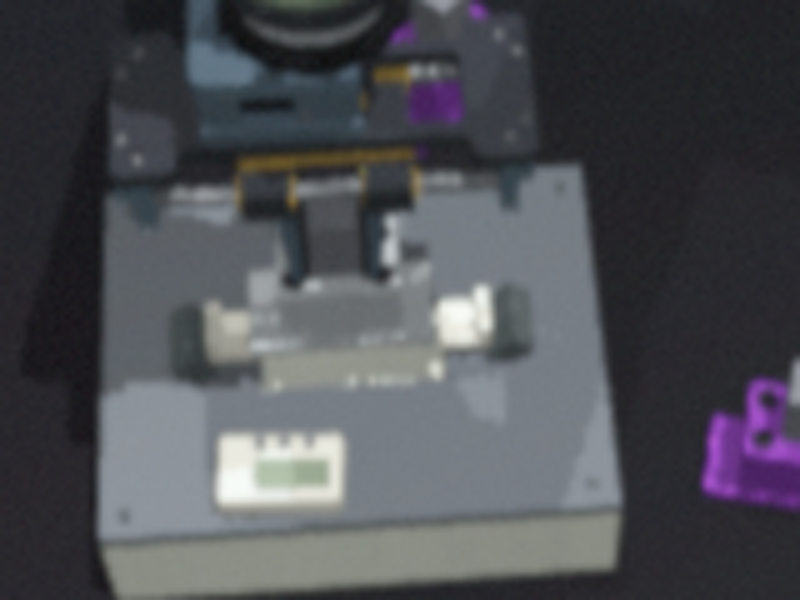

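The block hangs level and free above the pocket. Both catches are out at (228,325) and (465,320), and the timer is untouched. It's about 31 mm above the deck, so I'll lower it slightly and centre it.

```bash
python3 -m inch '[{"slide":[0.4,0.2,-0.2],"delta_rot":[0,0.5,0.3],"claw":0},{"slide":[0.2,0,0],"delta_rot":[0,0,0],"claw":0},{"slide":[0,0,0],"delta_rot":[0,0,0],"claw":0},{"slide":[0,0,0],"delta_rot":[0,0,0],"claw":0}]' 60
python3 need.py 0.15
```

```text
clock: 7.07
ee_pos: [0.5643, -0.0287, 0.1542]
eef_rot: [-27.4, 90.0, -13.4]
wrist_force: [1.1, -0.6, -3.0]
grip_width: 0.258
slide cm [ 0.416  0.012 -0.05 ] rot deg [-0.069  0.03   0.016] sg 1
tcp-H in heater mm [  0.495  -0.12  154.16 ] tilt about hx,hy deg [-0.016 -0.03 ]
t 7.0667 w 2.3487134074797344 F [ 1.093 -0.609 -2.98 ] M [ 0.068 -0.046  0.022] j6 -108.10174141978163
```

Run:
```python
from h import *
hx=np.array([np.cos(np.radians(14.1)),np.sin(np.radians(14.1)),0])
for p in((265,388),(443,381)):   # flange front lower corners in f.png (pose TCP z .1606, x +3 mm)
    o,d=ray("scene",(230+(p[0]+.5)/5-.5,190+(p[1]+.5)/5-.5));c=np.array([.5638,-.0287,0])+hx*.025
    q=o+d*(hx@(c-o))/(hx@d);print(q,"y_h",np.array([-hx[1],hx[0],0])@(q-c))
for i in range(3):
    im=cv2.cvtColor(ctrl.camera("scene"),4);s=ctrl.read_state();print(s["clock"],s["ee_pos"],s["wrist_force"],np.abs(s["joint_vel"]).max())
b=cv2.imread("pics/scene0.png")
d=cv2.absdiff(im,b).max(2)
for n,(x,y,w) in dict(timer=(287,284,14),rack_a=(152,235,45),rack_b=(492,292,42),spare=(209,190,16),tape=(447,223,18),san=(420,350,22),cup=(176,310,22)).items():
    print(n,(d[y-w:y+w,x-w:x+w]>60).sum())
```

```text
[ 0.5988 -0.0653  0.0736] y_h -0.044024248522121036
[0.5773 0.0202 0.069 ] y_h 0.044100194160756674
7.1167 [ 0.5642 -0.0287  0.1541] [-0.5176 -0.1302 -3.4441] 0.21336833215641934
7.1667 [ 0.5644 -0.0287  0.1542] [-0.5052 -0.7569 -3.1661] 0.2264741789100085
7.2167 [ 0.5645 -0.0287  0.1544] [-0.4538 -0.0069 -3.4818] 0.29511586922628663
timer 0
rack_a 0
rack_b 0
spare 0
tape 0
san 0
cup 0
```

The corners I picked came out at z ≈ 0.07, so they are the pocket's front rim and floor, seen beneath the raised block. I'll take the edge above that, at row ~350, as the flange's bottom and check it on the current picture.

Run:
```python
from h import *
hx=np.array([np.cos(np.radians(14.1)),np.sin(np.radians(14.1)),0]);c=np.array([.5638,-.0287,0])+hx*.022
im=cv2.cvtColor(ctrl.camera("scene"),4)
w=ctrl.get_calibration("scene");T=np.linalg.inv(np.array(w["world_from_camera"]));hy=np.array([-hx[1],hx[0],0])
a=cv2.resize(im[230:280,265:345],(800,500),interpolation=2)
for z,col in((.094,(0,0,255)),(.07,(0,255,0))):
    P=[]
    for y in(-.045,.045):
        q=T[:3,:3]@(c+hy*y+[0,0,z])+T[:3,3];u=w["intrinsics"]@q;P.append(u[:2]/u[2])
    print(z,np.array(P))
    for p in P: cv2.drawMarker(a,tuple(int(v) for v in ((p-[265,230]+.5)*10-.5)),col,0,20,1)
cv2.imwrite("pics/g.png",a)
```

```text
0.094 [[281.4757 262.0298]
 [318.3314 259.648 ]]
0.07 [[282.3016 266.8872]
 [318.476  264.538 ]]
```

View pics/g.png

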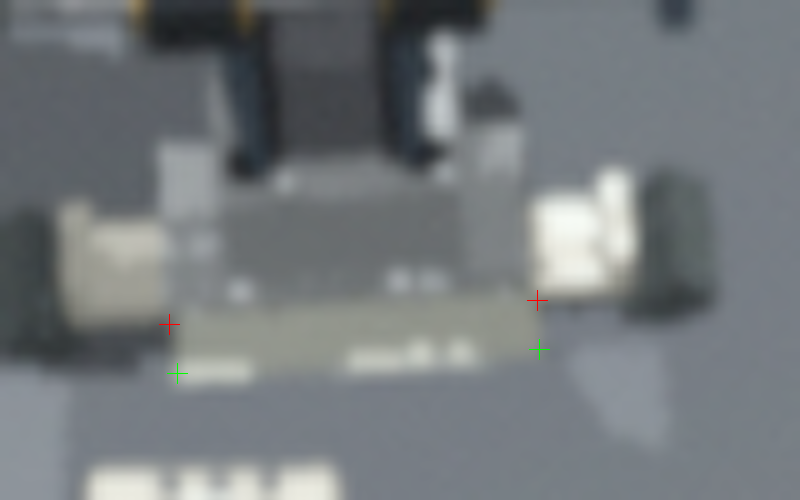

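The flange's bottom edge runs along rows ~297–312, at or slightly above the prediction for 24 mm clearance (red). The tan strip below it is the pocket floor, so the block has not slipped. The flange ends look close to the noses, so I'll raise it a few mm for margin and compare averaged forces.

```bash
cat > avg.py <<'E'
from h import *
v=[]
for i in range(10):
    ctrl.camera("scene");s=ctrl.read_state();v.append(np.r_[s["wrist_force"],s["torque"],s["ee_pos"]])
v=np.array(v);print(v.mean(0),v.std(0)/3)
E
python3 avg.py
python3 -m inch '[{"slide":[-0.4,0,0],"delta_rot":[0,0,0],"claw":0},{"slide":[0,0,0],"delta_rot":[0,0,0],"claw":0},{"slide":[0,0,0],"delta_rot":[0,0,0],"claw":0},{"slide":[0,0,0],"delta_rot":[0,0,0],"claw":0}]' 60
python3 avg.py; python3 need.py 0.154
```

```text
[ 0.0603 -0.1711 -2.8412  0.0513  0.0229  0.0119  0.5646 -0.0288  0.1546] [0.1072 0.1154 0.1205 0.0084 0.0077 0.0097 0.     0.     0.    ]
clock: 8.1
ee_pos: [0.5647, -0.0288, 0.1593]
eef_rot: [-21.6, 89.9, -7.6]
wrist_force: [-0.6, -0.4, -2.1]
grip_width: 0.26
[ 0.1734 -0.2632 -2.5743  0.0281  0.005  -0.0276  0.5645 -0.0288  0.1591] [0.157  0.1313 0.1308 0.0098 0.0122 0.0154 0.     0.     0.    ]
slide cm [ 0.504  0.024 -0.071] rot deg [-0.074  0.079  0.03 ] sg 1
tcp-H in heater mm [  0.699  -0.237 159.037] tilt about hx,hy deg [-0.03  -0.079]
t 8.6 w 2.351890761791326 F [ 0.306 -0.837 -2.17 ] M [0.068 0.066 0.006] j6 -108.10298826943091
```

```bash
python3 -c "
from workcell import ctrl
print(ctrl.sign_off())"
```

```text
the job is handed in; nothing more can be done
None
```

I gripped the block by its post and rocked the right end up, about 7.6°. I set it back down, rocked the left end up about 9°, levelled it in the pocket and lifted it. I handed it in at about 8.6 s of robot time; no verdict came back.

**Last checks**
- **Hold:** the tool was level to 0.1° and within 1 mm of straight above the pocket. The jaws were 23.5 mm apart on the post, gripping at 60 N. The last averaged readings showed it still.
- **Clearance:** the averaged wrist force was about 2.6 N downward (the block's weight) with no side force. It did not change beyond noise over a 4 mm change in height, so nothing was touching.
- **Catches:** they looked about 11 mm (right) and 9 mm (left) out, from shifts of only 2–3 pixels in the scene camera. The wrist moment dropping off as each catch cleared agrees.
- **Bystanders:** comparing the scene picture with the first one showed no change at any of the seven.

**Disagreements**
- **Height:** the underside is about 29 mm above the deck by tool height, or up to about 32 mm by the image edge. That is higher than the nominal 20 mm but inside the 8–40 mm band. I left it there because the flange ends looked close to the catch noses.
- **Scrape on lifting:** the early lift briefly read 19.5 N, as if a nose were scraping, and then went free.
- **Picking error:** my first reading of the flange's bottom edge was actually the pocket rim. I spotted and corrected this before handing in.

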